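# Press the tub vents shut in order

## Task

Three food tubs with lids are going into the fridge and the vent buttons in their lids still stand up. With the fingertips, gently press each vent button fully down, first on the round tub, then on the square one, last on the oblong one, and move clear. Do not lift, tip or push the tubs about, and leave the other things where they are.

Things in the scene. Friction and masses are not known exactly. Their poses are not given: they have to be found in the camera images.
- round_tub: the round food tub: clear plastic with a grey lid, 84 mm across and 55 mm high to the lid's top, vent in the middle of the lid; loose, standing on the worktop, 0.2 to 0.8 kg; origin at the centre of its underside, z up
- round_vent_top (a point): centre of the top of the round tub's vent button (it goes down with the button): a grey round button 24 mm across with a 12 mm black dot, in a flat black collar; standing up it is 15 mm above the lid's top, fully down still 6 mm above it
- round_vent (a joint): how far the round tub's vent button is pressed down, m: 0 to 0.0015 at the start (up), 0.009 against its stop; it slides straight down against a steady friction of about 3 N and stays where it is left; at its stop the springy seat gives softly, about 2.5 N per mm for the next 4 mm
- square_tub: the square food tub: clear plastic with a grey lid, 90 x 90 mm and 70 mm high to the lid's top, vent 18 mm off the middle along the tub's +x; loose, standing on the worktop, 0.2 to 0.8 kg; origin at the centre of its underside, z up
- square_vent_top (a point): centre of the top of the square tub's vent button (it goes down with the button): a grey round button 24 mm across with a 12 mm black dot, in a flat black collar; standing up it is 15 mm above the lid's top, fully down still 6 mm above it
- square_vent (a joint): how far the square tub's vent button is pressed down, m: 0 to 0.0015 at the start (up), 0.009 against its stop; it slides straight down against a steady friction of about 3 N and stays where it is left; at its stop the springy seat gives softly, about 2.5 N per mm for the next 4 mm
- oblong_tub: the oblong food tub: clear plastic with a grey lid, 140 mm (its x) x 90 mm (its y) and 90 mm high to the lid's top, vent 38 mm off the middle along the tub's +x; loose, standing on the worktop, 0.2 to 0.8 kg; origin at the centre of its underside, z up
- oblong_vent_top (a point): centre of the top of the oblong tub's vent button (it goes down with the button): a grey round button 24 mm across with a 12 mm black dot, in a flat black collar; standing up it is 15 mm above the lid's top, fully down still 6 mm above it
- oblong_vent (a joint): how far the oblong tub's vent button is pressed down, m: 0 to 0.0015 at the start (up), 0.009 against its stop; it slides straight down against a steady friction of about 3 N and stays where it is left; at its stop the springy seat gives softly, about 2.5 N per mm for the next 4 mm
- salt_shaker: glass salt shaker, 44 mm across, 90 mm high, loose; a bystander to leave alone; origin at its underside's centre as it stands
- lemon_a: lemon, 71 x 53 x 51 mm, loose; a bystander to leave alone; origin at its underside's centre as it stands
- garlic_b: garlic bulb, 55 mm, loose; a bystander to leave alone; origin at its underside's centre as it stands

How it is judged:
By the outcome, as a careful person would: the job done as asked, in the order asked, and still so for the second after the job is handed in, with the robot touching nothing.
It also fails if it takes over 51 s, if anything falls off the work surface, if the arm or the gripper's body presses on something with over 40 N, if the wrist force passes 120 N, or if a joint passes its speed limit or range.

## Robot

A 7-joint arm with a two-finger parallel gripper is mounted at the origin on a cart in front of the work surface, level with it; the furniture and walls round the work are solid. World frame = base frame: x ahead of the robot, y to its left, z up, the work surface at z = 0. Lengths are in mm, angles in rad, forces in N, time in s.
With the tool pointing down it reaches from about 400 to 850 mm from the base axis. Payload 10.4 kg.
Tool frame: the origin (TCP) lies midway between the tips of the shut fingers; the grasp point (between the pads) lies 19 mm behind it; z points along the fingers, y is the line along which they close (so a half turn about z gives the same grasp; the last joint's range is limited). The gripper opens to 87 mm and grips with 3 to 60 N. Pads are 19 mm wide; open, the fingers measure 117 mm over their backs; the gripper's body (75 mm by 190 mm) begins 51 mm behind the grasp point.
Start: joints at [1.208, 0.332, -0.065, 1.46, 0.022, 1.35, -0.088], TCP at [208.334, -589.278, 222.576] pointing down, gripper open.
Joint ranges: [-2.6, 2.6], [-0.5, 2.12], [-1.47, 1.34], [0.16, 2.42], [-1.27, 4.41], [0.06, 2.06], [-2.6, 2.6]. Speed limits (rad/s): [2.22, 2.22, 2.79, 2.79, 3.14, 3.14, 3.14].

## Interface

Orientations are given as a rotation vector (axis times angle).
In Python, from workcell import status, eyes, workorder, models gives the robot as it stands.
- The arm moves only by the tool jog_arm, never from a script. Its argument "commands" is a list that holds one entry, the list of rows, each a list of 7 numbers: the turn, a rotation vector about the tool's x, y, z in degrees, then the shift along the tool's x, y, z in m, then the finger opening in m, from 0 to 0.087. A call has 1 to 12 rows; each row is the pose to reach, as a shift and turn from the pose commanded when the call began, along the tool's axes at that moment; what a row does not reach only later rows make up. A row lasts 1/8 s, in which the tool goes at most 62.5 mm and 10.7 degrees, less where a joint would pass 70% of its speed; a pose out of reach is approached as far as the arm can. A call with a gripper value outside its range is refused whole. The fingers move at their own pace and stop on an object; "grip_force" is the grip in N (left out, the last holds). Time passes only in rows, so rows that repeat a pose let the fingers close. It gives the time, the measured TCP pose, the force, the opening and the grip force at its end, in the units of the state.
- status.get_obs(): the state, without advancing time (a new reading comes with each control period).
- eyes.capture(name): name is "scene" or "top"; returns the picture (480x640x3 uint8, blue, green, red); there is no depth.
- eyes.calibration(name): a dict with "fx", "fy", "cx", "cy" (pixels), "pose" (4x4, takes a point from camera to world coordinates). Camera axes: x right, y down, z forward; pixel columns grow to the right and rows downward; lengths in mm; the calibration is good to about 2 mm. A picture is of the moment at which its call begins. calibration takes no time and is no camera call.
- workorder.close_job(): hands the job in; it is judged then, once.
Trained networks look in the newest picture that a camera, given by its name, has taken for a name from the list of things; names that differ only in an ending like _2 or _b are one class to them, and where a whole thing is asked for, a point or a joint stands for the part that bears it (a point fixed in the world has none). Each returns a list of dicts, best first, with "confidence" (0 to 1); they miss things now and then, are a little off and sometimes report something else, mostly with a low value. They report only what shows in the picture. A call takes as long as a camera call.
- models.find_in(camera, thing): "uv" ([column, row] in pixels, amid what is visible of it).
- models.regions_of(camera, thing): "mask" (480x640 bool, what is visible of it) and "uv" ([column, row] in pixels, amid what is visible of it).
The state is a dict: "t": time; "joint_positions": joint angles; "joint_vel": joint speeds; "effort": joint torques, N m; "position": TCP position; "ee_rot": TCP orientation; "contact_force": force on the tool from outside, world axes, zero at the start; "torque": the same for the moment, N m; "width": opening from 0.0 (shut) to 1.0 (fully open); "grip_force": force on a finger pad.
Only numpy, scipy, OpenCV 4.12 (cv2) and the standard library are available. Lean on these libraries where they do the work, as an engineer would, in place of code of your own. Each camera call takes 0.05 s, during which the arm holds its last target. There are 200 camera calls.

## Working session

There is one attempt and no reset: what is moved stays moved. The work goes in short steps, Python scripts to look and compute and a tool call to move; the robot and the scene stay as the last step left them, time stands still between calls to the robot, and variables do not carry over. Pictures are saved under pics/ and viewed, at most 10 in all, crops included, and the job is handed in when it is done.

Besides the shell and the picture viewer there is one more tool, called after "Call:" by a JSON object that holds its "fn" and its "kwargs". jog_arm: Moves the arm, as the interface text tells. Its arguments: {"type":"object","properties":{"commands":{"type":"array"},"grip_force":{"type":"number"}},"required":["commands"]}

```bash
mkdir -p pics; cat > h.py <<'E'
import numpy as np,cv2
from workcell import status,eyes,workorder,models
def ray(c,uv):
    k=eyes.calibration(c);P=np.array(k["pose"]);d=P[:3,:3]@np.array([(uv[0]-k["cx"])/k["fx"],(uv[1]-k["cy"])/k["fy"],1]);return P[:3,3],d
def atz(c,uv,z):
    o,d=ray(c,uv);return o+d*(z-o[2])/d[2]
def tri(a,b):
    A=np.zeros((3,3));B=np.zeros(3)
    for o,d in (a,b):
        d=d/np.linalg.norm(d);M=np.eye(3)-np.outer(d,d);A+=M;B+=M@o
    return np.linalg.solve(A,B)
E
cat > a.py <<'E'
from h import *
np.set_printoptions(precision=1,suppress=True)
for c in("scene","top"):
    cv2.imwrite(f"pics/{c}1.png",eyes.capture(c));print(c,np.array(eyes.calibration(c)["pose"]),eyes.calibration(c)["fx"])
f={}
for n in["round_vent_top","square_vent_top","oblong_vent_top","round_tub","square_tub","oblong_tub","salt_shaker","lemon_a","garlic_b"]:
    for c in("scene","top"):
        r=models.find_in(c,n);print(n,c,[(np.round(x["uv"],1),round(x["confidence"],2)) for x in r[:3]])
        if r:f[c,n]=r[0]["uv"]
    if ("scene",n) in f and ("top",n) in f: print("   ",tri(ray("scene",f["scene",n]),ray("top",f["top",n])))
print(status.get_obs())
E
python3 a.py
```

```text
scene [[ -0.7  -0.4   0.6  11.8]
 [ -0.7   0.4  -0.6 811.6]
 [ -0.   -0.9  -0.5 531. ]
 [  0.    0.    0.    1. ]] 461.34341546483637
top [[  0.2  -1.    0.2 359.6]
 [ -1.   -0.2   0.  306.1]
 [  0.   -0.2  -1.  907.3]
 [  0.    0.    0.    1. ]] 544.0540351782502
round_vent_top scene [(array([341.6, 298. ]), 0.56)]
round_vent_top top [(array([290. , 293.9]), 0.57)]
    [438.4 364.6  58.4]
square_vent_top scene [(array([391.7, 237.6]), 0.42), (array([339.2, 296.5]), 0.26)]
square_vent_top top [(array([418.8, 278.7]), 0.56)]
    [492.1 171.3  74.4]
oblong_vent_top scene [(array([302.5, 238.9]), 0.66), (array([284. , 210.9]), 0.54)]
oblong_vent_top top [(array([377.9, 141.7]), 0.75), (array([418.8, 277.7]), 0.61), (array([289.9, 293.2]), 0.32)]
    [703.8 250.3  24.7]
round_tub scene [(array([341.6, 312.1]), 0.56)]
round_tub top [(array([290. , 290.5]), 0.9), (array([405.1, 285. ]), 0.44), (array([269.6, 183.4]), 0.27)]
    [443.3 365.2  26.7]
square_tub scene [(array([392.5, 258.2]), 0.96)]
square_tub top [(array([407.9, 286.4]), 0.61)]
    [481.9 179.7  34.9]
oblong_tub scene [(array
[... 220 characters left out ...]
top [(array([450.8, 207.4]), 0.86)]
    [626.9 130.4  37. ]
lemon_a scene [(array([247.6, 287.2]), 0.59)]
lemon_a top [(array([270.3, 184.6]), 0.92)]
    [616.8 433.4  23.5]
garlic_b scene [(array([245.1, 333.4]), 0.74)]
garlic_b top [(array([211. , 234.9]), 0.79)]
    [513.7 512.9  25.5]
{'t': 1.0, 'joint_positions': array([ 1.2,  0.3, -0.1,  1.5,  0. ,  1.3, -0.1]), 'joint_vel': array([ 0., -0., -0., -0.,  0., -0., -0.]), 'effort': array([ -0. , -62.3,   0. , -39. ,  -0.1,   0. ,   0. ]), 'position': array([ 208.3, -589.3,  222.6]), 'ee_rot': array([3.1, 0.5, 0. ]), 'contact_force': array([ 0.6,  0.1, -1. ]), 'torque': array([-0.,  0.,  0.]), 'grip_force': 0.0, 'width': 1.0049723587413788}
```

View pictures.

View pics/scene1.png

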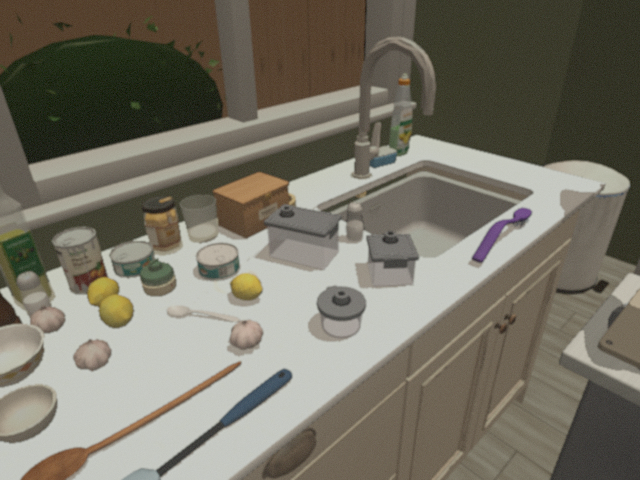

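View pics/top1.png

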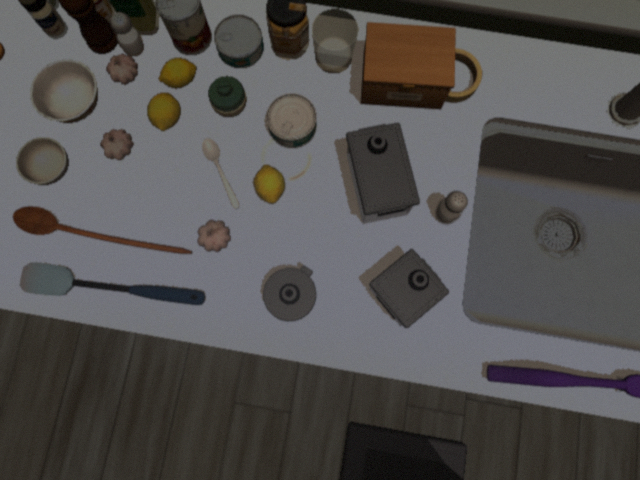

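```bash
cat > b.py <<'E'
from h import *
from scipy.spatial.transform import Rotation as R
np.set_printoptions(precision=2,suppress=True)
s=cv2.imread("pics/scene1.png");t=cv2.imread("pics/top1.png")
cr=lambda im,u,v:cv2.resize(im[v-20:v+20,u-20:u+20],(260,260),interpolation=cv2.INTER_CUBIC)
cv2.imwrite("pics/crops.png",np.vstack([np.hstack([cr(s,*p) for p in((341,297),(391,239),(287,211))]),np.hstack([cr(t,*p) for p in((290,294),(419,279),(378,142))])]))
for n,a,b,z in(("r",(341.6,296),(290,293.5),70),("s",(391.7,237.6),(419,279),85),("o",(286,210.9),(378,141.8),105)):
    print(n,tri(ray("scene",a),ray("top",b)),atz("top",b,z),atz("scene",a,z))
o=status.get_obs();print(R.from_rotvec(o["ee_rot"]).as_matrix(),o["ee_rot"])
E
python3 b.py
```

```text
r [438.59 364.48  62.35] [436.2 362.6  70. ] [433.48 372.88  70.  ]
s [491.9  171.08  74.39] [490.1  172.72  85.  ] [480.86 186.04  85.  ]
o [695.34 268.7   95.99] [690.1  267.86 105.  ] [683.23 280.62 105.  ]
[[ 0.94  0.33  0.  ]
 [ 0.33 -0.94 -0.  ]
 [ 0.    0.   -1.  ]] [3.1  0.53 0.  ]
```

View pics/crops.png

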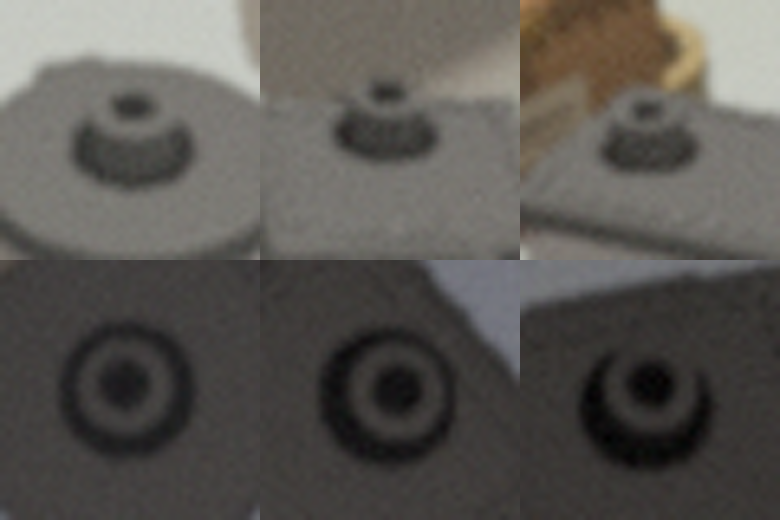

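The crops show each black dot clearly: scene ≈ (340.8,292.7), (390,232.8), (286.3,207.2); top ≈ (288.8,292.8), (419.7,278.3), (377.6,140.4).

```bash
sed -i 's/^for n,a,b,z.*/for n,a,b,z in(("r",(340.8,292.7),(288.8,292.8),70),("s",(390,232.8),(419.7,278.3),85),("o",(286.3,207.2),(377.6,140.4),105)):/;/crops/d' b.py; python3 b.py
```

```text
r [438.76 366.08  69.89] [436.94 364.61  70.  ] [440.68 367.37  70.  ]
s [492.95 173.08  85.4 ] [491.34 171.82  85.  ] [495.1  173.62  85.  ]
o [693.02 269.79 105.96] [692.3  268.83 105.  ] [696.1  269.06 105.  ]
[[ 0.94  0.33  0.  ]
 [ 0.33 -0.94 -0.  ]
 [ 0.    0.   -1.  ]] [3.1  0.53 0.  ]
```

Call:
{"fn": "jog_arm", "kwargs": {"commands": [[[0,0,-70.6,0.41,-0.374,-0.027,0],[0,0,-70.6,0.41,-0.374,-0.027,0],[0,0,-70.6,0.41,-0.374,-0.027,0],[0,0,-70.6,0.41,-0.374,-0.027,0],[0,0,-70.6,0.41,-0.374,-0.027,0],[0,0,-70.6,0.41,-0.374,-0.027,0],[0,0,-70.6,0.41,-0.374,-0.027,0],[0,0,-70.6,0.41,-0.374,-0.027,0],[0,0,-70.6,0.41,-0.374,-0.027,0],[0,0,-70.6,0.41,-0.374,-0.027,0],[0,0,-70.6,0.41,-0.374,-0.027,0],[0,0,-70.6,0.41,-0.374,-0.027,0]]], "grip_force": 10}}

```text
t: 2.5
position: [469.8, -101.3, 249.4]
ee_rot: [2.223, 2.22, -0.001]
contact_force: [-0.1, 0.9, 0.4]
width: 0.008
grip_force: 0.0
```

Call:
{"fn": "jog_arm", "kwargs": {"commands": [[[0,0,0,0.467,-0.031,0.13,0],[0,0,0,0.467,-0.031,0.13,0],[0,0,0,0.467,-0.031,0.13,0],[0,0,0,0.467,-0.031,0.13,0],[0,0,0,0.467,-0.031,0.13,0],[0,0,0,0.467,-0.031,0.13,0],[0,0,0,0.467,-0.031,0.13,0],[0,0,0,0.467,-0.031,0.13,0],[0,0,0,0.467,-0.031,0.13,0],[0,0,0,0.467,-0.031,0.13,0],[0,0,0,0.467,-0.031,0.13,0]]]}}

```text
t: 3.88
position: [440.0, 365.1, 119.8]
ee_rot: [2.222, 2.218, 0.0]
contact_force: [-0.2, -0.8, -0.1]
width: 0.007
grip_force: 0.0
```

```bash
cat > c.py <<'E'
from h import *
import sys
n=sys.argv[1]; u=eval(sys.argv[2])
ims=[eyes.capture(c) for c in("scene","top")]
cr=[cv2.resize(im[v-40:v+40,x-40:x+40],(400,400),interpolation=cv2.INTER_CUBIC) for im,(x,v) in zip(ims,u)]
cv2.imwrite(f"pics/{n}.png",np.hstack(cr))
o=status.get_obs();print(o["position"],o["contact_force"],o["joint_positions"])
E
python3 c.py r1 "((341,280),(289,285))"
```

```text
[439.70148313 365.55718767 119.9360622 ] [-0.22131128 -0.10470261  0.36160434] [-0.03472507  0.44939328 -0.91866127  1.69371755  0.3825249   1.18942778
 -1.05207606]
```

View pics/r1.png

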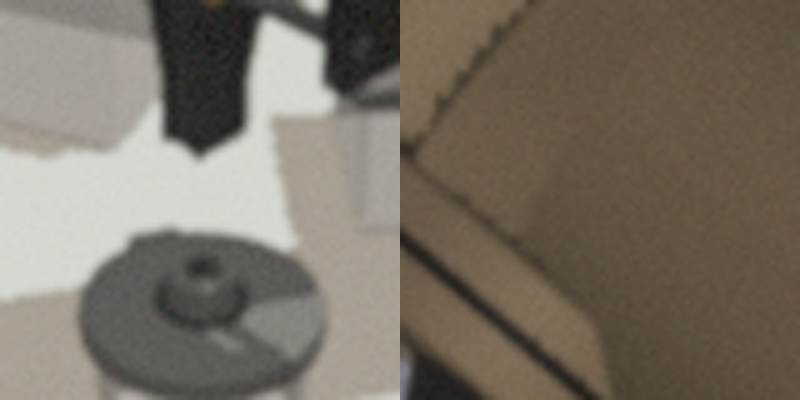

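Left crop: the closed fingertips are centred right above the round vent (column ≈ 341); the top view is hidden by the gripper.

Call:
{"fn": "jog_arm", "kwargs": {"commands": [[[0,0,0,0,0,0.04,0],[0,0,0,0,0,0.05,0],[0,0,0,0,0,0.054,0],[0,0,0,0,0,0.057,0],[0,0,0,0,0,0.059,0],[0,0,0,0,0,0.06,0],[0,0,0,0,0,0.06,0],[0,0,0,0,0,0.06,0]]]}}

```text
t: 4.97
position: [439.1, 367.1, 59.9]
ee_rot: [2.22, 2.222, 0.001]
contact_force: [1.6, -0.8, 4.2]
width: 0.008
grip_force: 2.0
```

Call:
{"fn": "jog_arm", "kwargs": {"commands": [[[0,0,0,0,0,0.001,0],[0,0,0,0,0,0.002,0],[0,0,0,0,0,0.002,0],[0,0,0,0,0,0.002,0]]]}}

```text
t: 5.48
position: [439.2, 367.1, 58.1]
ee_rot: [2.22, 2.222, 0.001]
contact_force: [1.0, -2.4, 7.7]
width: 0.006
grip_force: 4.1
```

Call:
{"fn": "jog_arm", "kwargs": {"commands": [[[0,0,0,0,0,-0.01,0],[0,0,0,0,0,-0.07,0],[0,0,0,0,0,-0.07,0],[0,0,0,-0.193,0.054,-0.07,0],[0,0,0,-0.193,0.054,-0.07,0],[0,0,0,-0.193,0.054,-0.07,0],[0,0,0,-0.193,0.054,-0.07,0],[0,0,0,-0.193,0.054,-0.07,0],[0,0,0,-0.193,0.054,-0.07,0]]]}}

```text
t: 6.6
position: [492.1, 176.1, 127.5]
ee_rot: [-2.216, -2.225, -0.001]
contact_force: [-0.0, 1.0, -0.2]
width: 0.009
grip_force: 0.0
```

```bash
python3 c.py s1 "((370,240),(289,285))"
```

```text
[492.19969616 175.94114936 127.50266953] [0.03803516 1.23447864 0.96586477] [ 0.36763663  0.31220155 -0.91502074  1.81083261  0.26927542  1.15018052
 -0.63126822]
```

View pics/s1.png

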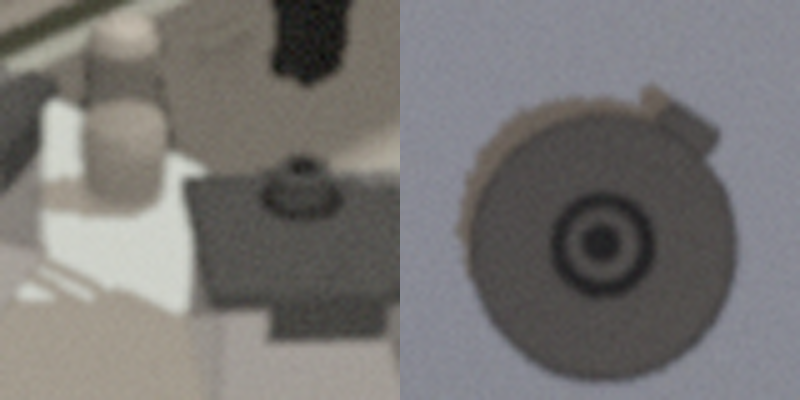

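The fingertips hang over the square vent (scene crop, column ≈ 431−40 → 391), and the round tub has not moved.

Call:
{"fn": "jog_arm", "kwargs": {"commands": [[[0,0,0,-0.003,0.001,0.03,0],[0,0,0,-0.003,0.001,0.04,0],[0,0,0,-0.003,0.001,0.045,0],[0,0,0,-0.003,0.001,0.049,0],[0,0,0,-0.003,0.001,0.0515,0],[0,0,0,-0.003,0.001,0.0525,0],[0,0,0,-0.003,0.001,0.0525,0],[0,0,0,-0.003,0.001,0.0525,0]]]}}

```text
t: 7.7
position: [494.3, 171.2, 75.4]
ee_rot: [2.22, 2.222, 0.001]
contact_force: [0.2, 2.6, 1.9]
width: 0.002
grip_force: 1.4
```

Call:
{"fn": "jog_arm", "kwargs": {"commands": [[[0,0,0,0,0,0.001,0],[0,0,0,0,0,0.002,0],[0,0,0,0,0,0.002,0],[0,0,0,0,0,0.002,0]]]}}

```text
t: 8.2
position: [494.3, 171.2, 73.5]
ee_rot: [2.22, 2.222, 0.001]
contact_force: [-1.6, 1.7, 6.9]
width: 0.009
grip_force: 3.6
```

Call:
{"fn": "jog_arm", "kwargs": {"commands": [[[0,0,0,0,0,-0.01,0],[0,0,0,0,0,-0.07,0],[0,0,0,0,0,-0.077,0],[0,0,0,0.098,0.199,-0.077,0],[0,0,0,0.098,0.199,-0.077,0],[0,0,0,0.098,0.199,-0.077,0],[0,0,0,0.098,0.199,-0.077,0],[0,0,0,0.098,0.199,-0.077,0],[0,0,0,0.098,0.199,-0.077,0]]]}}

```text
t: 9.32
position: [692.1, 268.8, 149.5]
ee_rot: [-2.22, -2.223, 0.002]
contact_force: [-0.7, 0.1, -0.4]
width: 0.007
grip_force: 0.0
```

```bash
python3 c.py o1 "((287,200),(419,279))"
```

```text
[692.30491701 268.41436348 150.44181294] [-0.39448953  0.4511203  -0.23623183] [ 0.01228021  0.75843676 -0.78620899  1.1453696   0.51502585  1.4275619
 -0.6961353 ]
```

View pics/o1.png

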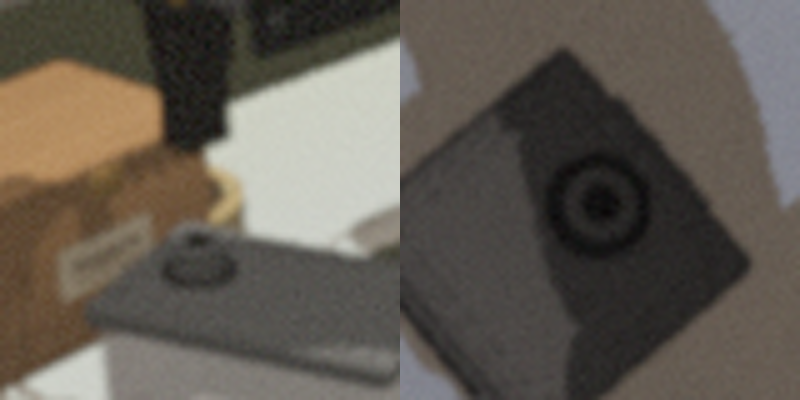

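```bash
python3 - <<'E'
from h import *
for a,b in(((218,187),(365,25)),((290,195),(452,90)),((250,207),(362,86))):print(tri(ray("scene",a),ray("top",b)).round())
E
```

```text
[884. 318. 109.]
[825. 154.  54.]
[785. 305.  89.]
```

The oblong vent's dot (scene ≈ 286.5,208) is under the fingertips, the square button sits down, and the box behind (≤ ~110 mm) stays clear of the gripper body (~164 mm).

Call:
{"fn": "jog_arm", "kwargs": {"commands": [[[0,0,0,0.001,0.001,0.03,0],[0,0,0,0.001,0.001,0.042,0],[0,0,0,0.001,0.001,0.047,0],[0,0,0,0.001,0.001,0.051,0],[0,0,0,0.001,0.001,0.0535,0],[0,0,0,0.001,0.001,0.0545,0],[0,0,0,0.001,0.001,0.0545,0],[0,0,0,0.001,0.001,0.0545,0]]]}}

```text
t: 10.42
position: [694.1, 270.1, 95.8]
ee_rot: [2.22, 2.222, 0.001]
contact_force: [-0.1, -2.3, 2.7]
width: 0.006
grip_force: 1.4
```

Call:
{"fn": "jog_arm", "kwargs": {"commands": [[[0,0,0,0,0,0.001,0],[0,0,0,0,0,0.0015,0],[0,0,0,0,0,0.0015,0],[0,0,0,0,0,0.0015,0]]]}}

```text
t: 10.92
position: [694.1, 270.1, 94.4]
ee_rot: [2.22, 2.222, 0.001]
contact_force: [-0.1, -2.4, 5.3]
width: 0.005
grip_force: 2.6
```

Call:
{"fn": "jog_arm", "kwargs": {"commands": [[[0,0,0,0,0,0.001,0],[0,0,0,0,0,0.001,0],[0,0,0,0,0,0.001,0]]]}}

```text
t: 11.3
position: [694.1, 270.2, 93.7]
ee_rot: [2.22, 2.222, 0.001]
contact_force: [-0.7, -3.1, 6.6]
width: 0.004
grip_force: 3.5
```

Call:
{"fn": "jog_arm", "kwargs": {"commands": [[[0,0,0,0,0,-0.01,0],[0,0,0,0,0,-0.07,0],[0,0,0,0,0,-0.13,0],[0,0,0,0,0,-0.16,0],[0,0,0,-0.3,-0.22,-0.16,0],[0,0,0,-0.3,-0.22,-0.16,0],[0,0,0,-0.3,-0.22,-0.16,0],[0,0,0,-0.3,-0.22,-0.16,0],[0,0,0,-0.3,-0.22,-0.16,0],[0,0,0,-0.3,-0.22,-0.16,0],[0,0,0,-0.3,-0.22,-0.16,0],[0,0,0,-0.3,-0.22,-0.16,0]]]}}

```text
t: 12.8
position: [474.2, -29.3, 253.4]
ee_rot: [2.219, 2.223, 0.001]
contact_force: [-0.3, 0.9, -1.0]
width: 0.006
grip_force: 0.0
```

```bash
python3 - <<'E'
from h import *
s=eyes.capture("scene");t=eyes.capture("top")
cr=lambda im,u,v:cv2.resize(im[v-20:v+20,u-20:u+20],(260,260),interpolation=cv2.INTER_CUBIC)
cv2.imwrite("pics/end.png",np.vstack([np.hstack([cr(s,*p) for p in((341,297),(391,239),(287,211))]),np.hstack([cr(t,*p) for p in((290,294),(419,279),(378,142))])]))
cv2.imwrite("pics/endtop.png",t)
E
```

```text
(no output)
```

View pics/end.png

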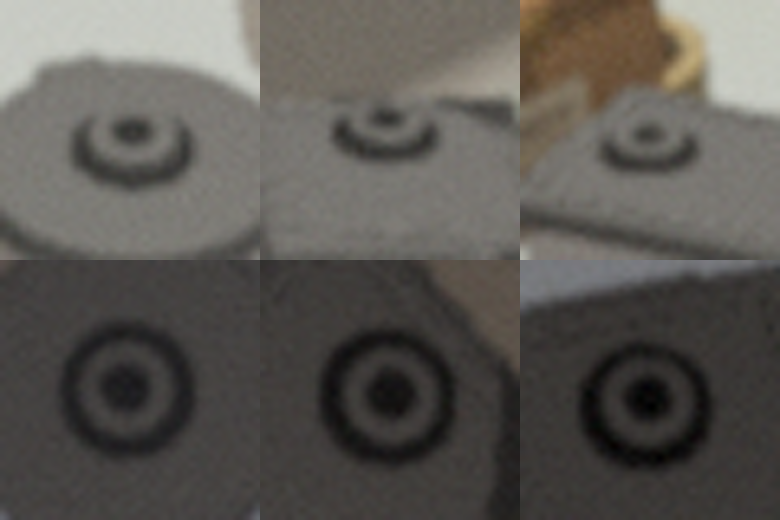

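View pics/endtop.png

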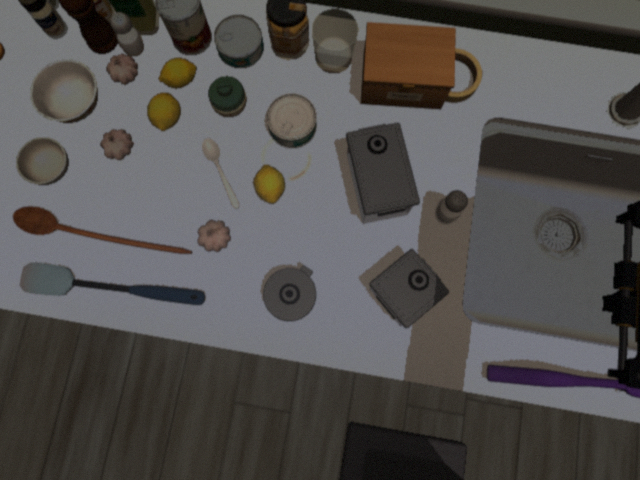

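All three dots have dropped in their collars, the tubs and bystanders stand where they were, and the arm is clear. While pressing, the force rose with depth at each button, so each one reached its seat.

```bash
python3 -c "
from h import *
print(status.get_obs()['joint_vel'].round(3));print(workorder.close_job())"
```

```text
[-0.007  0.012  0.    -0.001  0.001 -0.001  0.004]
the job is handed in; nothing more can be done
None
```

I pressed all three vent buttons down onto their seats in order (round, square, oblong) with about 7–8 N each, the tubs and other things look unmoved in the last pictures, the arm is clear, and the job was handed in at about 13 s.

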